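Empty the drop-gate specimen tray into the dish

TASK

Empty the batch of moulded test pieces from the drop-gate tray into the metal dish without touching the pieces, as finger marks would show in the infrared spectra: with the tray still standing on the bench, lower its end gate fully, then lift the tray and tip it low over the dish so that all five slide out gently through the gate end only. Then stand the empty tray flat on the bench again, gate still down, let go of it, and leave the dish and the other things where they are.

Things in the scene. Friction and masses are not known exactly. Their poses are not given: they have to be found in the camera images.
- tray: Specimen tray: sheet-steel pan, 155 mm long (x), 102 mm wide (y), on four 8 mm rubber feet, black bridge handle across the middle; about 0.5 kg. Origin: centre of the underside, at the bottom of the feet; z up; -x points to the gate end, +x to the plain end. Floor 11 mm, wall rims 50 mm above the origin, walls 3 mm thick. The pieces slide on its floor and gate from a tilt of about 14 to 22 degrees
- tray_grip (a point): Centre of the tray's black handle bar, 106 mm above the tray's origin. The bar runs across the tray (along y): 12 mm thick along x, 18 mm high, 102 mm clear between two flat uprights that stand on the side walls. Axes as the tray's
- gate (a joint): Hinged end gate of the tray, rad: 0 = upright and shut; grows as its top swings outwards (to the tray's -x) and down; 1.57 = fully down at its stop, flush with the tray floor like a tailgate, its underside 8 mm clear of the bench. Friction hinge, no latch: it stays where it is left and moves with less than 1 N at the tab
- gate_tab (a point): Top middle of the gate's finger tab, 64.5 mm from the hinge line. The gate is a 3 mm plate 94 mm wide whose edge is 39 mm from the hinge line (level with the rims when shut); from its middle the tab, a flat tongue 36 mm wide, goes on in the same plane, 24 mm beyond the rims. Axes turn with the gate: z from hinge to tab, x into the tray when shut
- gate_hinge (a point): Middle of the gate's hinge line, fixed on the tray, 77.5 mm from the tray's origin towards -x and 9.5 mm above it. The hinge line runs along the tray's y; axes as the tray's
- dish: The receiving dish: open rectangular dull metal dish, 200 mm (x) by 160 mm (y) outside, 45 mm high, walls and floor 3 mm, about 0.6 kg, loose on the bench. Origin: centre of its underside, z up
- piece0: Moulded polymer test piece, rectangular plaque 40 x 25 x 8 mm (x, y, z), about 11 g; lies flat on the tray floor at the start. Origin: centre of its underside
- piece1: Moulded polymer test piece, round disc 36 mm across, 8 mm thick, about 11 g; lies flat on the tray floor at the start. Origin: centre of its underside
- piece2: Moulded polymer test piece, round disc 36 mm across, 8 mm thick, about 11 g; lies flat on the tray floor at the start. Origin: centre of its underside
- piece3: Moulded polymer test piece, rectangular plaque 40 x 25 x 8 mm (x, y, z), about 11 g; lies flat on the tray floor at the start. Origin: centre of its underside
- piece4: Moulded polymer test piece, rectangular plaque 40 x 25 x 8 mm (x, y, z), about 11 g; lies flat on the tray floor at the start. Origin: centre of its underside
- wash_bottle: Bystander, loose: white wash bottle with yellow cap, 66 mm across, 165 mm tall. Origin: on its underside, centre
- mortar: Bystander, loose: small white mortar, 76 mm across, 42 mm tall. Origin: on its underside, centre
- die: Bystander, loose: steel pellet die, 54 mm across, 64 mm tall. Origin: on its underside, centre
- tape: Bystander, loose: roll of white tape lying flat, 90 mm across, 24 mm tall. Origin: on its underside, centre
- jar: Bystander, loose: white sample jar with yellow cap, 56 mm across, 62 mm tall. Origin: on its underside, centre
- tweezers: Bystander, loose: steel tweezers lying flat, 125 mm long, 4 mm tall. Origin: on its underside, centre
- spatula: Bystander, loose: thin steel double-ended laboratory spatula lying flat, 195 mm long, 6 mm tall. Origin: on its underside, centre
Mind the look-alikes: they are no part of the job. Several things have the shape of the tray; the one meant has the colours described above.

How it is judged:
By the outcome, as a careful person would: the job done as asked, in the order asked, and still so for the second after the job is handed in, with the robot touching nothing.
It also fails if it takes over 72 s, if anything falls off the work surface, if the arm or the gripper's body presses on something with over 40 N, if the wrist force passes 120 N, or if a joint passes its speed limit or range.

ROBOT

A 6-joint arm with a two-finger parallel gripper is mounted at the origin on the work surface. World frame = base frame: x ahead of the robot, y to its left, z up, the work surface at z = 0. Lengths are in m, angles in rad, forces in N, time in s.
With the tool pointing down it reaches from about 0.375 to 0.975 m from the base axis. Payload 3.8 kg.
Tool frame: the origin (TCP) lies at the very end of the fingers, on their centre line; the grasp point (between the pads) lies 19 mm behind it; z points along the fingers, y is the direction in which the jaws open and shut (so a half turn about z gives the same grasp; the last joint's range is limited). The gripper opens to 85 mm and grips with 20 to 120 N. Pads are 22 mm wide; open, the fingers measure 114 mm over their backs; the gripper's body (76 mm by 85 mm) begins 54 mm behind the grasp point. The pads swing forward as they close: fully open they stand 13 mm farther back than shut.
Start: joints at [-1.157, 0.264, 1.604, -0, 1.274, -0.037], TCP at [0.294, -0.608, 0.206] pointing down, gripper open.
Joint ranges: [-2.63, 2.63], [-0.94, 2.18], [0.31, 2.57], [-1.31, 4.45], [0, 2.66], [-2.55, 2.55]. Speed limits (rad/s): [2.57, 2.57, 3.14, 3.14, 3.14, 3.14].

INTERFACE

Orientations are given as a rotation vector (axis times angle).
In Python, from workcell import status, read_camera, camera_info, order gives the robot as it stands.
- The arm moves only by the tool move_arm, never from a script. Its argument "deltas" is a list of rows, each a list of 3 entries, a list of its own where there are three numbers: the turn, a rotation vector about the world's x, y, z as a fraction of full scale, then the shift along the world's x, y, z as a fraction of full scale, then the closure, from -1 (fully open) to 1 (shut), so that 0 is half open. A call has 1 to 20 rows; each row is the pose to reach, as a shift and turn from the pose commanded when the call began; what a row does not reach only later rows make up. Full scale, the value 1, is 0.1 m for a shift and pi/2 rad for a turn. A row lasts 1/8 s, in which the tool goes at most 62.5 mm and 10.7 degrees, less where a joint would pass 70% of its speed; a pose out of reach is approached as far as the arm can. A call with a number of a shift or a turn outside -1 to 1 is refused whole. A call with a gripper value outside its range is refused whole. The fingers move at their own pace and stop on an object; "grip_force" is the grip in N (left out, the last holds). Time passes only in rows, so rows that repeat a pose let the fingers close. It gives the time, the measured TCP pose, the force and the opening at its end, in the units of the state.
- status.read_state(): the state, without advancing time (a new reading comes with each control period).
- read_camera(name): name is "side" or "top" or "wrist"; returns (picture, depth): 400x640x3 uint8, red, green, blue; 400x640 float32, m along the optical axis (not along the pixel's ray), 0 where there is no reading.
- camera_info(name): a dict with "K" (3x3 intrinsics, pixels), "R" (3x3) and "t" (3): a world point X has camera coordinates R X + t. Camera axes: x right, y down, z forward; pixel columns grow to the right and rows downward; lengths in m; the calibration is good to about 2 mm. A picture is of the moment at which its call begins: read the wrist's pose just before it. camera_info takes no time and is no camera call; for the wrist camera it gives the pose at the moment of the call.
- order.finish_job(): hands the job in, once; it reports no verdict.
The state is a dict: "time": time; "q": joint angles; "joint_vel": joint speeds; "joint_torque": joint torques, N m; "tool_pos": TCP position; "tcp_rot": TCP orientation; "wrist_force": force on the tool from outside, world axes, zero at the start; "torque": the same for the moment, N m; "width": opening from 0.0 (shut) to 1.0 (fully open).
Only numpy, scipy, OpenCV 4.12 (cv2) and the standard library are available. Lean on these libraries where they do the work, as an engineer would, in place of code of your own. Each camera call takes 0.05 s, during which the arm holds its last target. There are 200 camera calls.

## Working session

There is one attempt and no reset: what is moved stays moved. The work goes in short steps, Python scripts to look and compute and a tool call to move; the robot and the scene stay as the last step left them, time stands still between calls to the robot, and variables do not carry over. Pictures are saved under pics/ and viewed, about 8 in all and at most 12, crops included, and the job is handed in when it is done.

Besides the shell and the picture viewer there is one more tool, called after "Request:" by a JSON object that holds its "method" and its "body", one argument or row to a line. move_arm: Moves the arm, as the interface text tells. Its arguments: {"type":"object","properties":{"deltas":{"type":"array","items":{"type":"array"}},"grip_force":{"type":"number"}},"required":["deltas"]}

```bash
mkdir -p pics; ls
cat > h.py <<'E'
import numpy as np, cv2
from workcell import status, read_camera, camera_info, order
def pts(name,d):
    c=camera_info(name);K,R,t=map(np.array,(c["K"],c["R"],c["t"]))
    v,u=np.mgrid[:400,:640]
    p=np.stack([(u-K[0,2])/K[0,0]*d,(v-K[1,2])/K[1,1]*d,d],-1)
    return (p-t.ravel())@R
E
python3 - <<'E'
from h import *
for n in("top","side"):
    p,d=read_camera(n); cv2.imwrite(f"pics/{n}.png",p[...,::-1]); np.savez(f"{n}.npz",p=p,X=pts(n,d),d=d)
    c=camera_info(n); R=np.array(c["R"]);print(n,-R.T@np.array(c["t"]).ravel(),R[2])
print(status.read_state())
E
```

```text
pics
top [0.32642774 0.07383733 1.93913247] [ 0.12107508 -0.00626838 -0.99262356]
side [-0.24914214  0.83802785  0.92801352] [ 0.56650805 -0.56616665 -0.5987687 ]
{'time': 0.1, 'q': array([-1.15686561e+00,  2.64695140e-01,  1.60525666e+00,  5.03351456e-05,
        1.27370910e+00, -3.68961040e-02]), 'joint_vel': array([-0.00021582, -0.00272292, -0.00154851, -0.00086348, -0.00050944,
        0.00043258]), 'joint_torque': array([ 2.66418438e-04, -5.16707611e+01, -3.68591201e+01,  3.35521243e-06,
        6.26309033e-03,  1.36447706e-07]), 'tool_pos': array([ 0.29382976, -0.6068876 ,  0.20486453]), 'tcp_rot': array([-3.06013213e+00, -7.01696552e-01,  5.34245163e-04]), 'wrist_force': array([-0.00113821, -0.22857713,  0.62243113]), 'torque': array([-0.00823411, -0.02378131, -0.04780623]), 'width': 1.0008043994062445}
```

View pics/top.png

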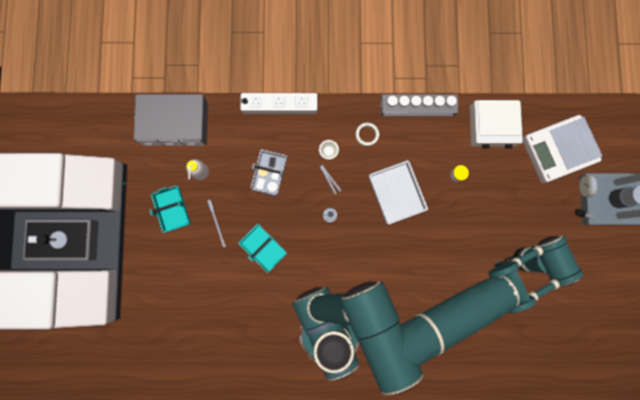

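View pics/side.png

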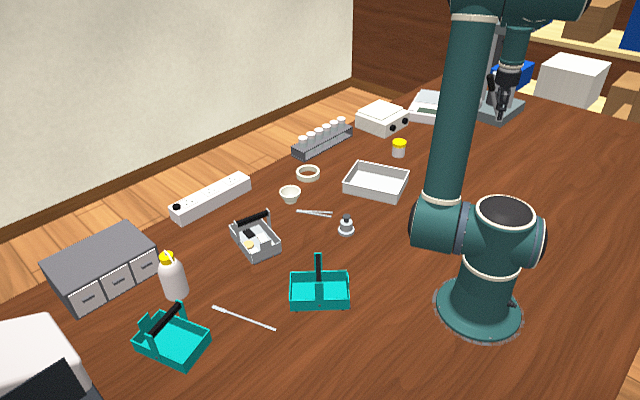

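Run:
```python
from h import *
T=np.load("top.npz");S=np.load("side.npz")
a=cv2.resize(T["p"][140:205,235:300],(390,390),interpolation=2); b=cv2.resize(S["p"][200:270,220:290],(390,390),interpolation=2)
cv2.imwrite("pics/crop.png",np.hstack([a,b])[...,::-1])
for n,u,v in [("trayc",268,172),("dish",398,192),("die",330,215),("mortar",329,149),("tape",367,133),("bottle",196,168),("jar",460,173),("twz",330,180)]:
    print(n,T["X"][v,u].round(3))
X=T["X"]
# dish: floor/rim
m=(X[...,2]>.03)&(X[...,2]<.06)&(np.abs(np.mgrid[:400,:640][1]-398)<40)&(np.abs(np.mgrid[:400,:640][0]-192)<45)
print("dish rim",cv2.minAreaRect((X[m][:,:2]*1000).astype(np.float32)))
m=(X[...,2]>.03)&(X[...,2]<.058)&(np.abs(np.mgrid[:400,:640][1]-268)<26)&(np.abs(np.mgrid[:400,:640][0]-172)<32)
print("tray rim",m.sum(),cv2.minAreaRect((X[m][:,:2]*1000).astype(np.float32)))
m=(X[...,2]>.09)&(X[...,2]<.13)&(np.abs(np.mgrid[:400,:640][1]-268)<26)&(np.abs(np.mgrid[:400,:640][0]-172)<32)
print("bar",m.sum(),cv2.minAreaRect((X[m][:,:2]*1000).astype(np.float32)))
```

```text
trayc [0.626 0.241 0.014]
dish [ 0.548 -0.276  0.001]
die [ 0.453 -0.003  0.053]
mortar [ 0.72  -0.001  0.009]
tape [ 0.787 -0.155  0.005]
bottle [0.619 0.493 0.154]
jar [ 0.616 -0.508  0.057]
twz [ 0.596 -0.005  0.001]
dish rim ((543.8328247070312, -268.9184875488281), (206.3104248046875, 169.4110107421875), 20.402223587036133)
tray rim 167 ((620.990966796875, 234.82643127441406), (107.29801940917969, 160.61029052734375), 76.51544189453125)
bar 122 ((620.5728149414062, 235.37289428710938), (110.99625396728516, 22.45429801940918), 74.92176055908203)
```

View pics/crop.png

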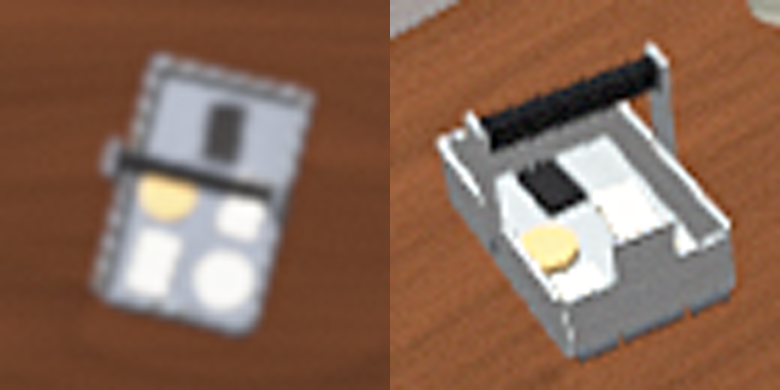

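The tray meant is the steel one with a black handle, at top (268,172) and side (255,237). The two teal trays, at top (170,208) and (263,248), are look-alikes. In the side crop, the gate with its raised tab faces the robot. I'll go above the tray with the fingers shut.

Request:
{"method": "move_arm", "body": {
  "deltas": [
    [[0,0,0],[0.25,0.25,0.25],1],
    [[0,0,0.05],[0.5,0.5,0.5],1],
    [[0,0,0.1],[0.75,0.75,0.75],1],
    [[0,0,0.11],[1,1,1],1]
  ]
}}

```text
time: 0.6
tool_pos: [0.3945, -0.5065, 0.3061]
tcp_rot: [-2.989, -0.965, 0.001]
wrist_force: [-0.3, -1.0, -0.6]
width: 0.143
```

Request:
{"method": "move_arm", "body": {
  "deltas": [
    [[0,0,0.05],[0.33,0.33,0],1],
    [[0,0,0.1],[0.67,0.67,0],1],
    [[0,0,0.11],[1,1,0],1]
  ]
}}

```text
time: 0.98
tool_pos: [0.4948, -0.4062, 0.3055]
tcp_rot: [-2.895, -1.219, 0.0]
wrist_force: [-0.2, 0.5, 0.8]
width: -0.001
```

Request:
{"method": "move_arm", "body": {
  "deltas": [
    [[0,0,0.05],[0.33,0.33,0],1],
    [[0,0,0.1],[0.67,0.67,0],1],
    [[0,0,0.11],[1,1,0],1]
  ]
}}

```text
time: 1.35
tool_pos: [0.5948, -0.3062, 0.3054]
tcp_rot: [-2.778, -1.465, 0.001]
wrist_force: [0.6, 0.7, 0.7]
width: 0.002
```

Request:
{"method": "move_arm", "body": {
  "deltas": [
    [[0,0,0.05],[0,0.5,0],1],
    [[0,0,0.11],[0,1,0],1]
  ]
}}

```text
time: 1.6
tool_pos: [0.5941, -0.2059, 0.3049]
tcp_rot: [-2.639, -1.701, 0.001]
wrist_force: [0.2, -0.0, -0.5]
width: -0.002
```

Request:
{"method": "move_arm", "body": {
  "deltas": [
    [[0,0,0.05],[0,0.5,0],1],
    [[0,0,0.11],[0,1,0],1]
  ]
}}

```text
time: 1.85
tool_pos: [0.5936, -0.1059, 0.3054]
tcp_rot: [-2.483, -1.923, 0.001]
wrist_force: [1.0, 1.1, 0.1]
width: -0.001
```

Request:
{"method": "move_arm", "body": {
  "deltas": [
    [[0,0,0],[0,0.5,0],1],
    [[0,0,0],[0,1,0],1]
  ]
}}

```text
time: 2.1
tool_pos: [0.5935, -0.0059, 0.3055]
tcp_rot: [-2.486, -1.919, 0.001]
wrist_force: [0.3, -0.5, -0.1]
width: -0.001
```

Request:
{"method": "move_arm", "body": {
  "deltas": [
    [[0,0,0],[0,0.5,0],1],
    [[0,0,0],[0,1,0],1]
  ]
}}

```text
time: 2.35
tool_pos: [0.5936, 0.094, 0.3055]
tcp_rot: [-2.487, -1.919, 0.001]
wrist_force: [0.3, -0.0, 0.1]
width: 0.003
```

Request:
{"method": "move_arm", "body": {
  "deltas": [
    [[0,0,0],[0,0.5,0],1],
    [[0,0,0],[0,1,0],1],
    [[0,0,0],[0,1,0],1],
    [[0,0,0],[0,1,0],1]
  ]
}}

```text
time: 2.85
tool_pos: [0.5938, 0.1922, 0.3054]
tcp_rot: [2.486, 1.921, -0.002]
wrist_force: [0.7, -1.0, 0.7]
width: -0.0
```

Run:
```python
from h import *
c=camera_info("wrist");R=np.array(c["R"]);print(-R.T@np.array(c["t"]).ravel(),R)
p,d=read_camera("wrist"); X=pts("wrist",d); np.savez("w1.npz",p=p,X=X); cv2.imwrite("pics/w1.png",p[...,::-1])
```

```text
[0.61411655 0.26810683 0.47337813] [[ 0.96748683 -0.2529194  -0.00100385]
 [-0.24058573 -0.92151704  0.30483577]
 [-0.07802394 -0.29468308 -0.9524044 ]]
```

View pics/w1.png

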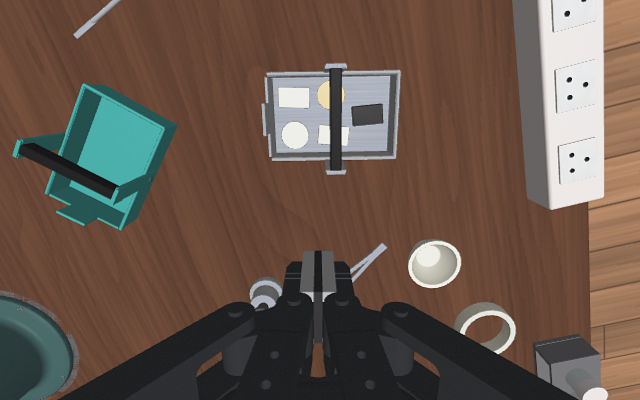

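The wrist picture shows the steel tray at (333,115), the black bar at (335,118), and the gate with its tab on the left at (267,118). Two white plaques, a white disc, a yellow disc and a dark plaque lie inside, so all five pieces are there.

Run:
```python
from h import *
W=np.load("w1.npz");X=W["X"]; v,u=np.mgrid[:400,:640]
roi=(u>255)&(u<410)&(v>55)&(v<185)
def rect(m,n):
    print(n,m.sum(),cv2.minAreaRect((X[m][:,:2]*1000).astype(np.float32)),X[m][:,2].mean())
z=X[...,2]
rect(roi&(z>.10)&(z<.125),"bar")
rect(roi&(z>.043)&(z<.057),"rim")
rect(roi&(u<275)&(z>.060)&(z<.08),"tab")
print(np.median(z[90:110,295:300]),z[350//2,200])
```

```text
bar 1458 ((624.7954711914062, 236.93426513671875), (111.13684844970703, 22.022903442382812), 76.34365844726562) 0.11481515533064314
rim 1672 ((624.1723022460938, 237.18679809570312), (105.11820220947266, 160.02952575683594), 76.20783233642578) 0.05038073316749278
tab 178 ((546.886474609375, 256.21697998046875), (35.856571197509766, 4.314705848693848), 76.373046875) 0.07219523523680278
0.01931534891899085 -0.0008094334505155119
```

Request:
{"method": "move_arm", "body": {
  "deltas": [
    [[0,0,0.01],[-0.09,0.28,-0.4],1],
    [[0,0,0.01],[-0.18,0.57,-0.8],1],
    [[0,0,0.01],[-0.18,0.57,-1],1]
  ]
}}

```text
time: 3.28
tool_pos: [0.5744, 0.2489, 0.2032]
tcp_rot: [-2.47, -1.939, 0.006]
wrist_force: [-1.2, -0.5, -0.2]
width: 0.001
```

Request:
{"method": "move_arm", "body": {
  "deltas": [
    [[0,0,0],[0,0,-0.4],1],
    [[0,0,0],[0,0,-0.8],1],
    [[0,0,0],[0,0,-1],1],
    [[0,0,0],[0,0,-1],1]
  ]
}}

```text
time: 3.78
tool_pos: [0.5754, 0.248, 0.1047]
tcp_rot: [-2.472, -1.937, 0.005]
wrist_force: [-0.0, 0.1, 0.2]
width: 0.0
```

Request:
{"method": "move_arm", "body": {
  "deltas": [
    [[0,0,0],[0,0,-0.15],1],
    [[0,0,0],[0,0,-0.3],1],
    [[0,0,0],[0,0,-0.43],1],
    [[0,0,0],[0,0,-0.43],1],
    [[0,0,0],[0,0,-0.43],1]
  ]
}}

```text
time: 4.4
tool_pos: [0.5762, 0.2496, 0.0632]
tcp_rot: [2.472, 1.939, 0.0]
wrist_force: [0.6, 0.0, 1.4]
width: 0.002
```

Run:
```python
from h import *
s=status.read_state();print(s["tool_pos"],s["wrist_force"])
p,d=read_camera("side");q,_=read_camera("wrist")
a=cv2.resize(p[170:270,200:330],(520,400),interpolation=2)
cv2.imwrite("pics/c2.png",np.hstack([a,cv2.resize(q,(280,400))])[...,::-1])
ex=np.array([.9715,-.237]);t=np.array(s["tool_pos"][:2])-[.624,.237];print("tray xy",t@ex,t@[.237,.9715])
import math
for k in range(0,19):
    th=math.radians(5*k);x=-77.5-50*math.sin(th)+1.5*math.cos(th)+15;z=9.5+50*math.cos(th)+1.5*math.sin(th)
    D=(np.array([*(x/1000*ex+[.624,.237]),z/1000])-s["tool_pos"])*10;print(5*k,D.round(2))
```

```text
[0.57621511 0.24958812 0.06316843] [5.86919310e-01 1.06308236e-03 1.44916320e+00]
tray xy -0.049406406920405814 0.0009043393944800412
0 [-0.11  0.02 -0.04]
5 [-0.16  0.03 -0.04]
10 [-0.2   0.04 -0.04]
15 [-0.24  0.05 -0.05]
20 [-0.28  0.06 -0.06]
25 [-0.32  0.07 -0.08]
30 [-0.36  0.08 -0.1 ]
35 [-0.4   0.09 -0.12]
40 [-0.43  0.1  -0.14]
45 [-0.46  0.1  -0.17]
50 [-0.49  0.11 -0.2 ]
55 [-0.52  0.12 -0.24]
60 [-0.54  0.12 -0.27]
65 [-0.56  0.13 -0.31]
70 [-0.58  0.13 -0.35]
75 [-0.59  0.14 -0.39]
80 [-0.61  0.14 -0.44]
85 [-0.61  0.14 -0.48]
90 [-0.62  0.14 -0.52]
```

View pics/c2.png

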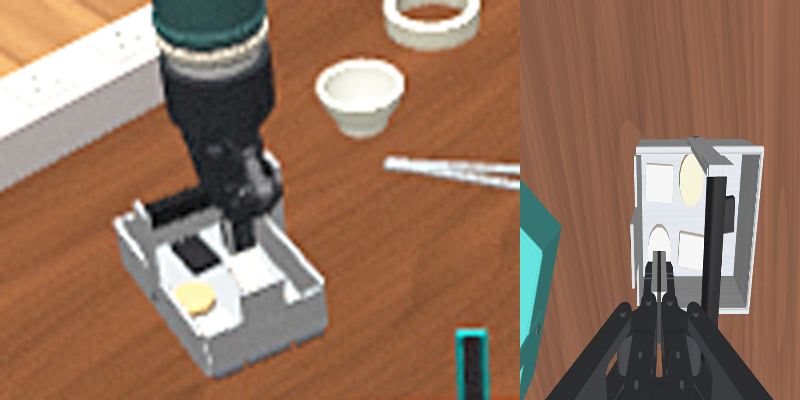

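The finger stands inside the tray behind the tab and clear of the bar. Now I'll swing the gate down.

Request:
{"method": "move_arm", "body": {
  "deltas": [
    [[0,0,0],[-0.05,0.01,-0.02],1],
    [[0,0,0],[-0.11,0.02,-0.04],1],
    [[0,0,0],[-0.16,0.03,-0.04],1],
    [[0,0,0],[-0.2,0.04,-0.04],1],
    [[0,0,0],[-0.24,0.05,-0.05],1],
    [[0,0,0],[-0.28,0.06,-0.06],1],
    [[0,0,0],[-0.32,0.07,-0.08],1],
    [[0,0,0],[-0.36,0.08,-0.1],1],
    [[0,0,0],[-0.4,0.09,-0.12],1],
    [[0,0,0],[-0.43,0.1,-0.14],1],
    [[0,0,0],[-0.46,0.1,-0.17],1],
    [[0,0,0],[-0.49,0.11,-0.2],1],
    [[0,0,0],[-0.52,0.12,-0.24],1],
    [[0,0,0],[-0.54,0.12,-0.27],1],
    [[0,0,0],[-0.56,0.13,-0.31],1],
    [[0,0,0],[-0.58,0.13,-0.35],1],
    [[0,0,0],[-0.59,0.14,-0.39],1],
    [[0,0,0],[-0.61,0.14,-0.44],1],
    [[0,0,0],[-0.61,0.14,-0.47],1],
    [[0,0,0],[-0.61,0.14,-0.47],1]
  ]
}}

```text
time: 7.0
tool_pos: [0.5148, 0.2633, 0.0156]
tcp_rot: [-2.472, -1.939, 0.001]
wrist_force: [0.3, 0.0, 0.5]
width: 0.002
```

Run:
```python
from h import *
s=status.read_state();print(s["tool_pos"],s["wrist_force"])
p,d=read_camera("wrist"); X=pts("wrist",d); np.savez("w2.npz",p=p,X=X); cv2.imwrite("pics/w2.png",p[...,::-1])
```

```text
[0.51481566 0.26328081 0.0156469 ] [0.3433078  0.00771027 0.51617531]
```

View pics/w2.png

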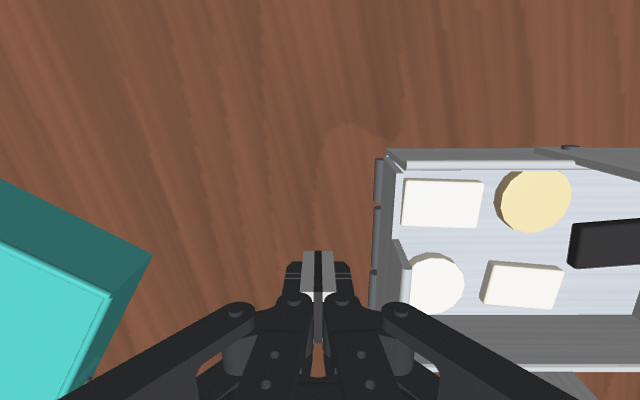

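Run:
```python
from h import *
X=np.load("w2.npz")["X"]
for r in range(170,330,20): print(r,[tuple((X[r,c]*1000).round().astype(int)) for c in (372,380,388,396,404,412,420)])
p,d=read_camera("top");q,e=read_camera("side")
cv2.imwrite("pics/c3.png",np.hstack([cv2.resize(p[140:210,235:305],(400,400),interpolation=2),cv2.resize(q[190:270,210:290],(400,400),interpolation=2)])[...,::-1])
```

```text
170 [(np.int64(554), np.int64(294), np.int64(1)), (np.int64(557), np.int64(295), np.int64(10)), (np.int64(558), np.int64(299), np.int64(31)), (np.int64(559), np.int64(302), np.int64(45)), (np.int64(561), np.int64(303), np.int64(50)), (np.int64(564), np.int64(302), np.int64(51)), (np.int64(567), np.int64(302), np.int64(51))]
190 [(np.int64(551), np.int64(283), np.int64(1)), (np.int64(555), np.int64(284), np.int64(10)), (np.int64(556), np.int64(291), np.int64(33)), (np.int64(557), np.int64(295), np.int64(49)), (np.int64(566), np.int64(284), np.int64(17)), (np.int64(569), np.int64(283), np.int64(19)), (np.int64(573), np.int64(283), np.int64(20))]
210 [(np.int64(549), np.int64(271), np.int64(1)), (np.int64(552), np.int64(274), np.int64(12)), (np.int64(553), np.int64(283), np.int64(37)), (np.int64(555), np.int64(287), np.int64(49)), (np.int64(564), np.int64(274), np.int64(19)), (np.int64(568), np.int64(273), np.int64(20)), (np.int64(572), np.int64(272), np.int64(19))]
230 [(np.int64(547), np.int64(259), np.int64(1)), (np.int64(550), np.int64(265), np.int64(17)), (np.int64(551), np.int64(2
[... 809 characters left out ...]
 (np.int64(566), np.int64(238), np.int64(20))]
290 [(np.int64(539), np.int64(226), np.int64(10)), (np.int64(542), np.int64(237), np.int64(29)), (np.int64(545), np.int64(251), np.int64(51)), (np.int64(547), np.int64(261), np.int64(68)), (np.int64(549), np.int64(266), np.int64(76)), (np.int64(560), np.int64(226), np.int64(19)), (np.int64(565), np.int64(225), np.int64(19))]
310 [(np.int64(535), np.int64(266), np.int64(84)), (np.int64(540), np.int64(227), np.int64(31)), (np.int64(540), np.int64(270), np.int64(91)), (np.int64(543), np.int64(272), np.int64(94)), (np.int64(545), np.int64(270), np.int64(92)), (np.int64(548), np.int64(268), np.int64(90)), (np.int64(563), np.int64(212), np.int64(19))]
```

View pics/c3.png

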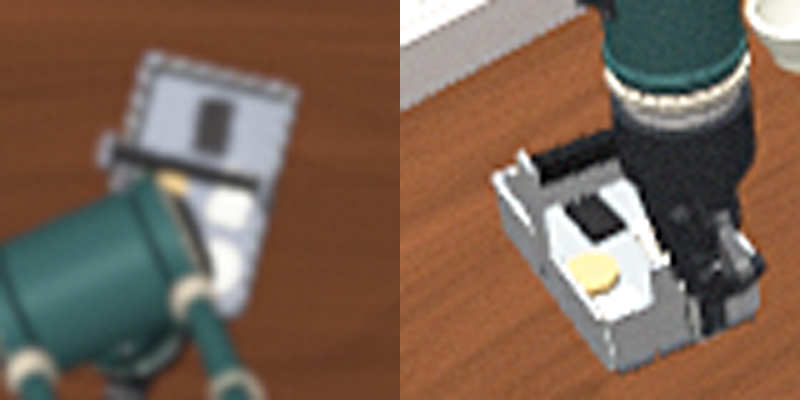

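Run:
```python
from h import *
X=np.load("w2.npz")["X"]; print(status.read_state()["tool_pos"])
for r in range(240,310,8): print(r,[tuple((X[r,c]*1000).round().astype(int).tolist()) for c in (290,300,310,318,326,336,346)])
```

```text
[0.51530854 0.26351108 0.01624874]
240 [(499, 264, 0), (505, 263, 1), (510, 261, 0), (515, 260, 1), (519, 259, 0), (525, 257, 1), (531, 256, 0)]
248 [(497, 259, 1), (503, 257, 0), (509, 255, -1), (514, 255, 1), (518, 254, 1), (524, 252, 1), (530, 251, 0)]
256 [(496, 254, 1), (502, 253, 1), (515, 275, 50), (518, 274, 50), (522, 273, 51), (523, 248, 2), (529, 246, 1)]
264 [(506, 274, 51), (510, 272, 51), (515, 275, 58), (518, 275, 59), (521, 273, 58), (525, 268, 50), (529, 267, 50)]
272 [(506, 273, 58), (510, 272, 58), (515, 275, 64), (518, 275, 65), (521, 274, 65), (525, 268, 57), (529, 267, 57)]
280 [(506, 272, 63), (510, 272, 64), (515, 275, 71), (518, 274, 70), (521, 274, 72), (524, 268, 63), (528, 268, 64)]
288 [(507, 274, 71), (512, 276, 76), (515, 275, 76), (518, 274, 76), (521, 273, 76), (524, 269, 70), (528, 268, 70)]
296 [(510, 279, 85), (513, 278, 84), (515, 273, 78), (518, 273, 79), (521, 274, 83), (525, 275, 85), (528, 275, 86)]
304 [(510, 278, 88), (513, 277, 88), (516, 276, 87), (517, 270, 79), (521, 275, 88), (524, 273, 87), (528, 274, 89)]
```

The depth picture explains the miss. The visible fingertip is at z≈0.046 while the reported TCP is 0.016, so the fingers end about 30 mm short of the reported TCP and passed over the tab. I'll repeat the push with that offset, starting a little nearer the gate.

Request:
{"method": "move_arm", "body": {
  "deltas": [
    [[0,0,0],[0,0,0.3],1],
    [[0,0,0],[0,0,0.6],1],
    [[0,0,0],[0.25,-0.06,0.6],1],
    [[0,0,0],[0.53,-0.13,0.6],1],
    [[0,0,0],[0.53,-0.13,0.6],1],
    [[0,0,0],[0.53,-0.13,0.4],1],
    [[0,0,0],[0.53,-0.13,0.2],1],
    [[0,0,0],[0.53,-0.13,0.18],1],
    [[0,0,0],[0.53,-0.13,0.18],1]
  ]
}}

```text
time: 8.28
tool_pos: [0.5671, 0.2503, 0.0331]
tcp_rot: [-2.471, -1.939, 0.003]
wrist_force: [-0.6, 0.1, 0.5]
width: 0.001
```

Run:
```python
from h import *
s=status.read_state();print(s["tool_pos"],s["wrist_force"])
p,d=read_camera("wrist"); X=pts("wrist",d); cv2.imwrite("pics/w3.png",p[...,::-1])
for r in (248,252,256,264,272): print(r,[tuple((X[r,c]*1000).round().astype(int).tolist()) for c in (310,318,326)])
ex=np.array([.9715,-.237]);t=np.array(s["tool_pos"][:2])-[.624,.237];print("tray xy",t@ex,t@[.237,.9715])
import math
for k in range(0,19):
    th=math.radians(5*k);x=-77.5-50*math.sin(th)+1.5*math.cos(th)+13;z=9.5+50*math.cos(th)+1.5*math.sin(th)-30
    D=(np.array([*(x/1000*ex+[.624,.237]),z/1000])-s["tool_pos"])*10;print(5*k,D.round(2))
```

```text
[0.56711378 0.25033639 0.03308004] [-0.57275061  0.1472477   0.48002709]
248 [(561, 240, 12), (566, 242, 19), (571, 242, 20)]
252 [(568, 262, 64), (571, 262, 65), (575, 261, 64)]
256 [(568, 262, 69), (571, 262, 70), (574, 261, 68)]
264 [(568, 263, 77), (571, 262, 77), (574, 260, 75)]
272 [(568, 263, 84), (571, 261, 81), (574, 261, 82)]
tray xy -0.05842568572809438 -0.0005257331401165559
0 [-0.04  0.02 -0.04]
5 [-0.09  0.03 -0.04]
10 [-0.13  0.04 -0.04]
15 [-0.17  0.05 -0.05]
20 [-0.21  0.06 -0.06]
25 [-0.25  0.07 -0.08]
30 [-0.29  0.08 -0.1 ]
35 [-0.32  0.08 -0.12]
40 [-0.36  0.09 -0.14]
45 [-0.39  0.1  -0.17]
50 [-0.42  0.11 -0.2 ]
55 [-0.45  0.11 -0.24]
60 [-0.47  0.12 -0.27]
65 [-0.49  0.13 -0.31]
70 [-0.51  0.13 -0.35]
75 [-0.52  0.13 -0.39]
80 [-0.53  0.14 -0.43]
85 [-0.54  0.14 -0.48]
90 [-0.54  0.14 -0.52]
```

Request:
{"method": "move_arm", "body": {
  "deltas": [
    [[0,0,0],[-0.04,0.01,-0.03],1],
    [[0,0,0],[-0.09,0.02,-0.04],1],
    [[0,0,0],[-0.13,0.03,-0.04],1],
    [[0,0,0],[-0.17,0.04,-0.05],1],
    [[0,0,0],[-0.21,0.05,-0.06],1],
    [[0,0,0],[-0.25,0.06,-0.08],1],
    [[0,0,0],[-0.29,0.07,-0.1],1],
    [[0,0,0],[-0.32,0.08,-0.12],1],
    [[0,0,0],[-0.36,0.09,-0.14],1],
    [[0,0,0],[-0.39,0.1,-0.17],1],
    [[0,0,0],[-0.42,0.11,-0.2],1],
    [[0,0,0],[-0.45,0.11,-0.24],1],
    [[0,0,0],[-0.47,0.12,-0.27],1],
    [[0,0,0],[-0.49,0.13,-0.31],1],
    [[0,0,0],[-0.51,0.13,-0.35],1],
    [[0,0,0],[-0.51,0.13,-0.35],1]
  ]
}}

```text
time: 10.32
tool_pos: [0.5164, 0.2632, -0.0015]
tcp_rot: [-2.471, -1.939, 0.002]
wrist_force: [0.3, 0.2, 0.0]
width: 0.002
```

```bash
cat > g.py <<'E'
from h import *
s=status.read_state();print(s["tool_pos"],s["wrist_force"])
p,d=read_camera("wrist"); X=pts("wrist",d); cv2.imwrite("pics/wg.png",p[...,::-1])
ex=np.array([.9715,-.237]);ey=np.array([.237,.9715])
q=X[...,:2]-[.624,.237];tx=q@ex;ty=q@ey;z=X[...,2]
for a in range(-150,-64,8):
    m=(abs(tx*1000-a)<2)&(ty>.018)&(ty<.044)&(z>.004)&(z<.09)
    if m.sum()>5: print(a,m.sum(),np.percentile(z[m]*1000,[5,50,95]).round(1))
E
python3 g.py
```

```text
[ 0.51639694  0.26321002 -0.00153279] [0.33352735 0.17939346 0.00749575]
-134 40 [26.3 28.3 29.9]
-126 36 [23.8 26.  27.1]
-118 35 [21.  23.6 24.6]
-110 488 [20.5 21.7 22.7]
-102 472 [18.2 19.2 20.4]
-94 441 [15.7 16.9 17.9]
-86 433 [13.2 14.5 15.6]
-78 411 [ 9.8 11.9 13. ]
-70 488 [10.6 11.6 17.9]
```

The gate is now about 73° down. I'll press on gently to the stop.

Request:
{"method": "move_arm", "body": {
  "deltas": [
    [[0,0,0],[-0.01,0,-0.04],1],
    [[0,0,0],[-0.02,0,-0.08],1],
    [[0,0,0],[-0.03,0.01,-0.12],1],
    [[0,0,0],[-0.03,0.01,-0.15],1],
    [[0,0,0],[-0.03,0.01,-0.165],1],
    [[0,0,0],[-0.03,0.01,-0.165],1]
  ]
}}

```text
time: 11.12
tool_pos: [0.5134, 0.2646, -0.0169]
tcp_rot: [-2.471, -1.938, 0.002]
wrist_force: [-4.4, 0.3, 8.7]
width: -0.0
```

```bash
python3 g.py
```

```text
[ 0.51338442  0.2645933  -0.01693087] [-4.41214831  0.25660897  8.72915215]
-142 29 [4.4 5.8 8.1]
-134 33 [4.5 6.6 7.8]
-126 416 [ 7.7 82.3 89. ]
-118 336 [ 7.1 76.9 88.6]
-110 579 [ 7.7  8.7 83.3]
-102 892 [ 8.4  9.9 88.7]
-94 514 [ 8.6  9.6 10.5]
-86 510 [ 9.  10.  10.9]
-78 495 [ 8.6 10.1 11.3]
-70 720 [10.2 11.7 19.2]
```

Request:
{"method": "move_arm", "body": {
  "deltas": [
    [[0,0,0],[0,0,0.05],1],
    [[0,0,0],[0,0,0.4],1],
    [[0,0,0],[0,0,0.8],1],
    [[0,0,0],[0,0,1],1]
  ]
}}

```text
time: 11.68
tool_pos: [0.5154, 0.265, 0.0849]
tcp_rot: [2.471, 1.939, 0.005]
wrist_force: [-0.1, 0.2, -0.0]
width: -0.002
```

Request:
{"method": "move_arm", "body": {
  "deltas": [
    [[0,0,0],[0,0,0.4],0.5],
    [[0,0,0],[0.1,-0.1,0.8],0],
    [[0,0,0],[0.2,-0.2,1],-1],
    [[0,0,0],[0.4,-0.3,1],-1],
    [[0,0,0],[0.5,-0.4,1],-1],
    [[0,0,0],[0.5,-0.4,1],-1],
    [[0,0,0],[0.5,-0.4,1],-1]
  ]
}}

```text
time: 12.55
tool_pos: [0.5631, 0.2241, 0.1808]
tcp_rot: [-2.471, -1.938, 0.005]
wrist_force: [0.8, 0.4, -0.7]
width: 1.0
```

```bash
python3 g.py
python3 - <<'E'
from h import *
p,d=read_camera("wrist"); X=pts("wrist",d);z=X[...,2]
near=(abs(X[...,0]-.624)<.09)&(abs(X[...,1]-.237)<.08)
def rect(m,n): print(n,m.sum(),cv2.minAreaRect((X[m][:,:2]*1000).astype(np.float32)),z[m].mean())
rect(near&(z>.105)&(z<.125),"bar"); rect(near&(z>.045)&(z<.055),"rim")
E
```

```text
[0.56308451 0.22408908 0.18077577] [ 0.78610275  0.37031254 -0.74548875]
-142 6 [ 9.  10.3 12.4]
-134 8 [ 9.2 10.4 13.2]
-126 7 [ 8.9 11.7 12.8]
-118 20 [10.2 11.5 12.4]
-110 117 [10.5 11.6 12.9]
-102 115 [10.6 11.9 13. ]
-94 115 [10.5 11.7 13. ]
-86 113 [10.4 11.7 12.9]
-78 110 [ 9.6 11.3 12.8]
-70 113 [10.7 11.8 19.2]
bar 3291 ((624.5809936523438, 237.3951416015625), (111.60909271240234, 22.410085678100586), 76.08109283447266) 0.11481475552476864
rim 2641 ((625.8228759765625, 237.36398315429688), (107.12201690673828, 156.12368774414062), 76.4810791015625) 0.05087591266832149
```

View pics/wg.png

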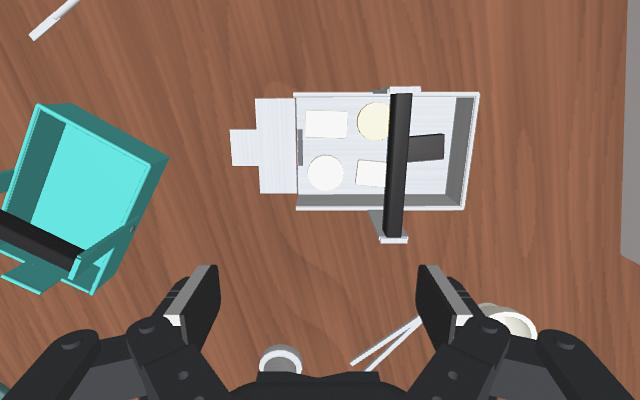

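The picture shows the gate flat at (265,147), flush with the floor, and all five pieces still in the tray. I'll grasp the black bar.

Request:
{"method": "move_arm", "body": {
  "deltas": [
    [[0,0,0],[0.3,0.07,0],-1],
    [[0,0,0],[0.61,0.13,-0.1],-1],
    [[0,0,0],[0.61,0.13,-0.3],-1],
    [[0,0,0],[0.61,0.13,-0.6],-1],
    [[0,0,0],[0.61,0.13,-0.8],-1],
    [[0,0,0],[0.61,0.13,-0.8],-1]
  ],
  "grip_force": 100
}}

```text
time: 13.4
tool_pos: [0.6224, 0.2368, 0.0996]
tcp_rot: [-2.47, -1.938, 0.008]
wrist_force: [0.2, 0.5, 0.5]
width: 1.0
```

Request:
{"method": "move_arm", "body": {
  "deltas": [
    [[0,0,0],[0,0,-0.2],-1],
    [[0,0,0],[0,0,-0.4],-1],
    [[0,0,0],[0,0,-0.4],-1]
  ]
}}

```text
time: 13.78
tool_pos: [0.623, 0.2367, 0.0597]
tcp_rot: [-2.47, -1.938, 0.007]
wrist_force: [-0.2, -0.1, 0.1]
width: 1.001
```

Run:
```python
from h import *
s=status.read_state();print(s["tool_pos"],s["wrist_force"])
p,d=read_camera("wrist"); q,_=read_camera("side");X=pts("wrist",d)
cv2.imwrite("pics/w4.png",np.hstack([cv2.resize(p,(480,300)),cv2.resize(q[180:260,210:290],(300,300),interpolation=2)])[...,::-1])
# lowest visible finger points (dark/pad near camera)
z=X[...,2];m=(d>0)&(d<.3)&(np.mgrid[:400,:640][0]>200)
print("near z min",np.percentile(z[m&(z>.06)],[1,5]))
```

```text
[0.62298104 0.23670628 0.05973117] [-0.20475211 -0.14451795  0.08666966]
near z min [0.09084719 0.11358712]
```

View pics/w4.png

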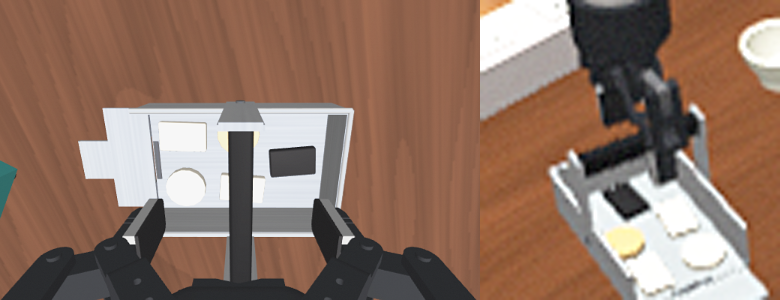

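The bar is centred between the open pads. I'll close on it, check the grip, then lift.

Request:
{"method": "move_arm", "body": {
  "deltas": [
    [[0,0,0],[0.01,0,0],-0.3],
    [[0,0,0],[0.01,0,0],0.3],
    [[0,0,0],[0.01,0,0],1],
    [[0,0,0],[0.01,0,0],1],
    [[0,0,0],[0.01,0,0],1],
    [[0,0,0],[0.01,0,0],1],
    [[0,0,0],[0.01,0,0],1],
    [[0,0,0],[0.01,0,0],1]
  ],
  "grip_force": 100
}}

```text
time: 14.88
tool_pos: [0.6261, 0.2376, 0.0629]
tcp_rot: [-2.472, -1.939, -0.0]
wrist_force: [-2.8, 0.7, 3.6]
width: 0.118
```

Request:
{"method": "move_arm", "body": {
  "deltas": [
    [[0,0,0],[0,0,0.05],1],
    [[0,0,0],[0,0,0.1],1],
    [[0,0,0],[0,0,0.2],1],
    [[0,0,0],[0,0,0.3],1],
    [[0,0,0],[0,0,0.4],1],
    [[0,0,0],[0,0,0.5],1],
    [[0,0,0],[0,0,0.6],1],
    [[0,0,0],[0,0,0.7],1],
    [[0,0,0],[0,0,0.8],1],
    [[0,0,0],[0,0,0.9],1],
    [[0,0,0],[0,0,1],1],
    [[0,0,0],[0,0,1],1],
    [[0,0,0],[0,0,1],1]
  ]
}}

```text
time: 16.5
tool_pos: [0.6258, 0.2374, 0.1623]
tcp_rot: [-2.472, -1.939, 0.001]
wrist_force: [0.9, -0.2, -5.3]
width: 0.123
```

Run:
```python
from h import *
s=status.read_state();print(s["tool_pos"],s["tcp_rot"],s["wrist_force"],s["torque"],s["width"],s["q"])
p,d=read_camera("wrist"); X=pts("wrist",d);z=X[...,2]
ex=np.array([.9715,-.237]);ey=np.array([.237,.9715]);q=X[...,:2]-[.6245,.2375];tx=q@ex*1000;ty=q@ey*1000
for a in (-140,-110,-90,-70,-60,-20,20,40,60): 
    m=(abs(tx-a)<4)&(abs(ty)<40)&(z>.06);print(a,m.sum(),(np.percentile(z[m],[5,50,95])*1000).round(1) if m.sum() else 0)
# dish re-measure from stored top
T=np.load("top.npz")["X"];n=(abs(T[...,0]-.55)<.15)&(abs(T[...,1]+.27)<.15)
for lo,hi in((.038,.05),(.02,.055)):
    m=n&(T[...,2]>lo)&(T[...,2]<hi);print(cv2.minAreaRect((T[m][:,:2]*1000).astype(np.float32)))
m=n&(T[...,2]>-.005)&(T[...,2]<.01);
```

```text
[0.62583108 0.23736668 0.16229654] [-2.47154944e+00 -1.93905815e+00  8.34422140e-04] [ 0.92379363 -0.20588477 -5.2824766 ] [ 0.01080007 -0.03779494  0.0413709 ] 0.12260670652121985 [ 3.25316675e-01  2.82253762e-01  1.66289202e+00 -1.28748006e-05
  1.19700612e+00  5.65617768e-01]
-140 460 [109.2 110.6 111.8]
-110 1267 [109.4 110.5 111.5]
-90 1273 [109.3 110.4 111.5]
-70 1098 [109.4 110.6 117.5]
-60 1340 [109.8 117.9 119.6]
-20 2383 [109.5 229.2 270.4]
20 3380 [109.7 239.  272.9]
40 4974 [109.8 249.3 263.9]
60 1618 [109.3 111.2 269.3]
((543.6243896484375, -268.9601745605469), (206.31028747558594, 166.59605407714844), 20.563343048095703)
((543.8328247070312, -268.9184875488281), (206.3104248046875, 169.4110107421875), 20.402223587036133)
```

Lifted level and held firmly, with a load of about 5.3 N. I'll carry it across and yaw 34° so the gate looks along the dish's long axis.

Request:
{"method": "move_arm", "body": {
  "deltas": [
    [[0,0,0.005],[0.01,-0.07,0],1],
    [[0,0,0.02],[0.02,-0.2,0],1],
    [[0,0,0.04],[0.04,-0.4,0],1],
    [[0,0,0.06],[0.06,-0.66,0],1],
    [[0,0,0.08],[0.08,-0.92,0],1]
  ]
}}

```text
time: 17.18
tool_pos: [0.6338, 0.1442, 0.1621]
tcp_rot: [-2.343, -2.092, 0.001]
wrist_force: [0.1, -0.5, -4.0]
width: 0.121
```

Request:
{"method": "move_arm", "body": {
  "deltas": [
    [[0,0,0.02],[0.02,-0.24,0],1],
    [[0,0,0.04],[0.04,-0.48,0],1],
    [[0,0,0.06],[0.06,-0.72,0],1],
    [[0,0,0.08],[0.08,-0.95,0],1]
  ]
}}

```text
time: 17.68
tool_pos: [0.6418, 0.0491, 0.1622]
tcp_rot: [-2.208, -2.235, 0.001]
wrist_force: [0.4, -0.2, -5.4]
width: 0.124
```

Request:
{"method": "move_arm", "body": {
  "deltas": [
    [[0,0,0.02],[0.02,-0.24,0],1],
    [[0,0,0.04],[0.04,-0.48,0],1],
    [[0,0,0.06],[0.06,-0.72,0],1],
    [[0,0,0.08],[0.08,-0.95,0],1]
  ]
}}

```text
time: 18.18
tool_pos: [0.6497, -0.0459, 0.1621]
tcp_rot: [-2.063, -2.369, 0.001]
wrist_force: [0.4, -0.7, -4.7]
width: 0.121
```

Request:
{"method": "move_arm", "body": {
  "deltas": [
    [[0,0,0.02],[0.02,-0.24,0],1],
    [[0,0,0.04],[0.04,-0.48,0],1],
    [[0,0,0.06],[0.06,-0.72,0],1],
    [[0,0,0.08],[0.08,-0.95,0],1]
  ]
}}

```text
time: 18.68
tool_pos: [0.6576, -0.1409, 0.1621]
tcp_rot: [-1.91, -2.493, 0.001]
wrist_force: [0.1, -0.2, -5.7]
width: 0.118
```

Request:
{"method": "move_arm", "body": {
  "deltas": [
    [[0,0,0.02],[0.02,-0.24,0],1],
    [[0,0,0.03],[0.03,-0.45,0],1],
    [[0,0,0.045],[0.04,-0.62,0],1],
    [[0,0,0.055],[0.05,-0.75,0],1],
    [[0,0,0.06],[0.05,-0.82,0],1],
    [[0,0,0.06],[0.05,-0.84,0],1],
    [[0,0,0.06],[0.05,-0.84,0],1],
    [[0,0,0.06],[0.05,-0.84,0],1]
  ]
}}

```text
time: 19.68
tool_pos: [0.6631, -0.2229, 0.1626]
tcp_rot: [-1.792, -2.58, -0.0]
wrist_force: [1.3, 0.0, -5.8]
width: 0.125
```

Run:
```python
from h import *
s=status.read_state();print(s["tool_pos"],s["tcp_rot"],s["wrist_force"],s["width"],s["q"].round(2))
v=np.array(s["tcp_rot"]);print("tool y yaw",2*np.degrees(np.arctan2(v[1],v[0]))-90)
p,d=read_camera("wrist"); X=pts("wrist",d);z=X[...,2];v,u=np.mgrid[:400,:640]
m=(z>.107)&(z<.114)&(d>.1);print("floor/gate",m.sum(),cv2.minAreaRect((X[m][:,:2]*1000).astype(np.float32)))
m=(z>.03)&(z<.05);print("dish rim seen",m.sum())
cv2.imwrite("pics/w5.png",p[...,::-1])
a=np.radians(20.5);U=np.array([np.cos(a),np.sin(a)]);W=np.array([-np.sin(a),np.cos(a)])
for f,ez in((0,100),(5,70),(10,50),(12,44),(15,40),(18,38),(20,37),(22,36),(25,35),(28,34),(32,34)):
    g=np.radians(f);x,zz=-117.5,-52
    X_=x*np.cos(g)-zz*np.sin(g);Z_=x*np.sin(g)+zz*np.cos(g)
    t=np.array([*((10-X_)/1000*U+[.5438,-.269]),(ez-Z_)/1000]);print(f,((t-s["tool_pos"])*10).round(2),"turn",(f/90*.350,-f/90*.937))
```

```text
[ 0.66313657 -0.22293062  0.16262118] [-1.79158399e+00 -2.58047663e+00 -3.15663911e-04] [ 1.31301022  0.01740663 -5.83219381] 0.12469054713777848 [-0.36  0.34  1.59  0.    1.21 -0.72]
tool y yaw -339.5432686227151
floor/gate 23574 ((632.0595703125, -233.88890075683594), (221.37637329101562, 100.0544204711914), 20.436992645263672)
dish rim seen 11568
0 [ 0.   -0.01 -0.11] turn (0.0, 0.0)
5 [-0.05 -0.03 -0.31] turn (0.01944444444444444, -0.052055555555555556)
10 [-0.1  -0.05 -0.41] turn (0.03888888888888888, -0.10411111111111111)
12 [-0.12 -0.06 -0.43] turn (0.04666666666666666, -0.12493333333333334)
15 [-0.16 -0.08 -0.42] turn (0.05833333333333333, -0.15616666666666668)
18 [-0.2  -0.09 -0.39] turn (0.06999999999999999, -0.1874)
20 [-0.23 -0.1  -0.37] turn (0.07777777777777777, -0.20822222222222223)
22 [-0.26 -0.11 -0.34] turn (0.08555555555555555, -0.22904444444444444)
25 [-0.31 -0.13 -0.31] turn (0.09722222222222222, -0.26027777777777783)
28 [-0.36 -0.15 -0.28] turn (0.10888888888888888, -0.2915111111111111)
32 [-0.42 -0.17 -0.22] turn (0.12444444444444444, -0.3331555555555556)
```

View pics/w5.png

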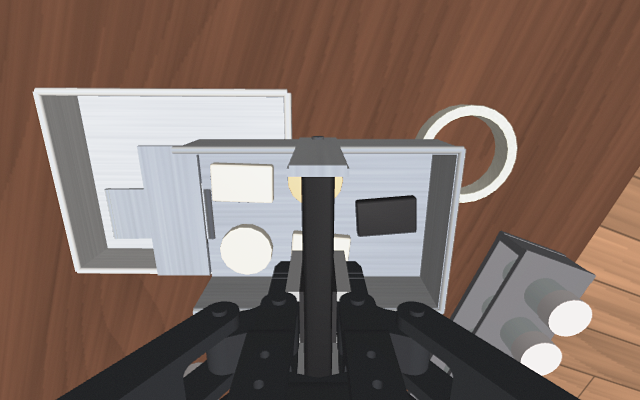

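Tray and gate are over the dish, with the tab at (125,215) inside the dish outline (35–290, 90–270). One quick numeric check of the dish from this close view before tipping.

Run:
```python
from h import *
p,d=read_camera("wrist"); X=pts("wrist",d);z=X[...,2]
a=np.radians(20.5);q=X[...,:2]-[.5438,-.269];dx=q@[np.cos(a),np.sin(a)]*1000;dy=q@[-np.sin(a),np.cos(a)]*1000
m=(z>.040)&(z<.050)&(abs(dx)<115)&(abs(dy)<95)
print(m.sum(),np.percentile(dx[m],[0.5,99.5]),np.percentile(dy[m],[0.5,99.5]))
m2=m&(abs(dx)<60);print("dy edges",np.percentile(dy[m2&(dy>0)],[1,99]),np.percentile(dy[m2&(dy<0)],[1,99]) if (m2&(dy<0)).any() else 0)
f=(z>.107)&(z<.114)&(dx<-0);print("gate dy",np.percentile(dy[f],[.5,99.5]),"tip dx",dx[f].min())
```

```text
5144 [-98.87005457 106.22974282] [-80.50100215  84.29553915]
dy edges [78.09884833 84.27258733] [-80.83935094 -74.82625843]
gate dy [-16.99629571  18.94117861] tip dx -15.703824619621487
```

Request:
{"method": "move_arm", "body": {
  "deltas": [
    [[0,0,0],[-0.01,0,-0.04],1],
    [[0.01,-0.026,0],[-0.02,-0.01,-0.1],1],
    [[0.015,-0.039,0],[-0.03,-0.02,-0.17],1],
    [[0.02,-0.052,0],[-0.05,-0.03,-0.24],1],
    [[0.027,-0.073,0],[-0.07,-0.04,-0.3],1],
    [[0.035,-0.094,0],[-0.09,-0.05,-0.36],1],
    [[0.04,-0.107,0],[-0.1,-0.05,-0.4],1],
    [[0.044,-0.118,0],[-0.11,-0.06,-0.42],1],
    [[0.047,-0.125,0],[-0.12,-0.06,-0.43],1],
    [[0.047,-0.125,0],[-0.12,-0.06,-0.43],1]
  ]
}}

```text
time: 21.02
tool_pos: [0.6509, -0.2297, 0.1196]
tcp_rot: [1.718, 2.473, 0.261]
wrist_force: [-0.5, 0.3, -4.6]
width: 0.118
```

Request:
{"method": "move_arm", "body": {
  "deltas": [
    [[0.004,-0.01,0],[-0.01,-0.01,0],1],
    [[0.008,-0.02,0],[-0.03,-0.01,0.01],1],
    [[0.012,-0.031,0],[-0.04,-0.02,0.01],1],
    [[0.015,-0.039,0],[-0.05,-0.02,0.02],1],
    [[0.019,-0.052,0],[-0.07,-0.03,0.03],1],
    [[0.023,-0.062,0],[-0.08,-0.03,0.04],1],
    [[0.025,-0.067,0],[-0.09,-0.03,0.05],1],
    [[0.028,-0.075,0],[-0.1,-0.04,0.05],1],
    [[0.031,-0.083,0],[-0.11,-0.04,0.06],1],
    [[0.033,-0.088,0],[-0.12,-0.04,0.07],1],
    [[0.036,-0.096,0],[-0.13,-0.05,0.08],1],
    [[0.039,-0.104,0],[-0.14,-0.05,0.09],1],
    [[0.041,-0.109,0],[-0.15,-0.05,0.1],1],
    [[0.044,-0.117,0],[-0.16,-0.06,0.1],1],
    [[0.047,-0.125,0],[-0.17,-0.06,0.11],1],
    [[0.049,-0.13,0],[-0.18,-0.07,0.12],1],
    [[0.051,-0.135,0],[-0.19,-0.07,0.12],1],
    [[0.051,-0.135,0],[-0.19,-0.07,0.12],1],
    [[0.051,-0.135,0],[-0.19,-0.07,0.12],1],
    [[0.051,-0.135,0],[-0.19,-0.07,0.12],1]
  ]
}}

```text
time: 23.52
tool_pos: [0.6322, -0.2365, 0.1316]
tcp_rot: [1.625, 2.339, 0.52]
wrist_force: [-0.9, 1.3, -4.2]
width: 0.121
```

```bash
cat > b.py <<'E'
from h import *
import sys
s=status.read_state();print(s["tool_pos"],s["tcp_rot"],s["wrist_force"],s["width"])
p,d=read_camera("wrist");q,e=read_camera("side");t,_=read_camera("top")
cv2.imwrite(f"pics/{sys.argv[1]}.png",np.hstack([cv2.resize(p,(480,300)),cv2.resize(q[130:230,310:430],(320,300),interpolation=2)])[...,::-1])
E
python3 b.py b1
```

```text
[ 0.6322195  -0.23652868  0.13164109] [1.62475206 2.33925718 0.52015199] [-0.92681514  1.26100814 -4.1603708 ] 0.12129983439958193
```

View pics/b1.png

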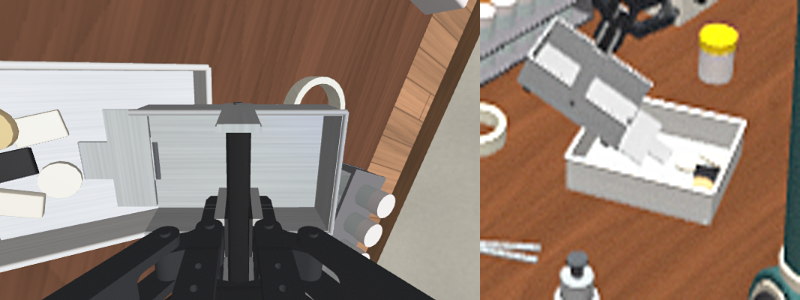

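All five pieces lie in the dish: yellow disc (5,130), white plaque (42,130), dark plaque (18,163), white disc (60,180) and white plaque (20,203). The tray is empty. I'll raise it, level it and carry it back.

Request:
{"method": "move_arm", "body": {
  "deltas": [
    [[0,0,0],[0,0,0.1],1],
    [[0,0,0],[0,0,0.25],1],
    [[0,0,0],[0,0,0.45],1],
    [[0,0,0],[0,0,0.6],1],
    [[-0.02,0.06,0],[0,0,0.6],1],
    [[-0.045,0.12,0],[0,0,0.6],1],
    [[-0.07,0.19,0],[0,0,0.6],1],
    [[-0.09,0.24,0],[0,0,0.6],1],
    [[-0.098,0.26,0],[0,0,0.6],1],
    [[-0.098,0.26,0],[0,0,0.6],1]
  ]
}}

```text
time: 24.92
tool_pos: [0.6327, -0.2361, 0.1918]
tcp_rot: [1.791, 2.58, 0.002]
wrist_force: [0.1, -0.7, -3.8]
width: 0.122
```

Request:
{"method": "move_arm", "body": {
  "deltas": [
    [[0,0,-0.01],[0,0.1,0],1],
    [[0,0,-0.03],[0,0.35,0],1],
    [[0,0,-0.055],[0,0.65,0],1],
    [[0,0,-0.08],[0,0.95,0],1]
  ]
}}

```text
time: 25.42
tool_pos: [0.6312, -0.1407, 0.1917]
tcp_rot: [-1.955, -2.459, -0.002]
wrist_force: [1.0, 0.0, -4.7]
width: 0.126
```

Request:
{"method": "move_arm", "body": {
  "deltas": [
    [[0,0,-0.025],[0,0.32,0],1],
    [[0,0,-0.05],[0,0.64,0],1],
    [[0,0,-0.08],[0,0.95,0],1]
  ]
}}

```text
time: 25.8
tool_pos: [0.6312, -0.0454, 0.1918]
tcp_rot: [-2.105, -2.332, -0.002]
wrist_force: [1.1, -1.1, -4.4]
width: 0.123
```

Request:
{"method": "move_arm", "body": {
  "deltas": [
    [[0,0,-0.025],[0,0.32,0],1],
    [[0,0,-0.05],[0,0.64,0],1],
    [[0,0,-0.08],[0,0.95,0],1]
  ]
}}

```text
time: 26.18
tool_pos: [0.6312, 0.0495, 0.1918]
tcp_rot: [-2.247, -2.195, -0.002]
wrist_force: [-0.1, 0.4, -3.6]
width: 0.124
```

Request:
{"method": "move_arm", "body": {
  "deltas": [
    [[0,0,-0.025],[0,0.32,0],1],
    [[0,0,-0.05],[0,0.64,0],1],
    [[0,0,-0.08],[0,0.95,0],1]
  ]
}}

```text
time: 26.55
tool_pos: [0.6312, 0.1443, 0.1918]
tcp_rot: [-2.38, -2.049, -0.001]
wrist_force: [0.1, -0.3, -5.5]
width: 0.121
```

Request:
{"method": "move_arm", "body": {
  "deltas": [
    [[0,0,-0.025],[-0.02,0.32,0],1],
    [[0,0,-0.045],[-0.04,0.64,0],1],
    [[0,0,-0.06],[-0.06,0.88,0],1],
    [[0,0,-0.06],[-0.06,0.94,0],1],
    [[0,0,-0.06],[-0.06,0.94,0],1],
    [[0,0,-0.06],[-0.06,0.94,0],1]
  ]
}}

```text
time: 27.3
tool_pos: [0.626, 0.2363, 0.1916]
tcp_rot: [2.472, 1.938, -0.0]
wrist_force: [0.7, -0.3, -3.4]
width: 0.12
```

Run:
```python
from h import *
from scipy.spatial.transform import Rotation as R
s=status.read_state();r=R.from_rotvec(s["tcp_rot"]).as_matrix();print(s["tool_pos"],s["tcp_rot"],s["wrist_force"],s["width"],"tool z",r[:,2],"y yaw",np.degrees(np.arctan2(r[1,1],r[0,1])))
p,d=read_camera("wrist"); X=pts("wrist",d);z=X[...,2]
ex=np.array([.9715,-.237]);ey=np.array([.237,.9715]);q=X[...,:2]-s["tool_pos"][:2];tx=q@ex*1000;ty=q@ey*1000
for a in (-140,-110,-90,-60,-30,30,60): 
  for b in (-30,0,30):
    m=(abs(tx-a)<4)&(abs(ty-b)<12)&(z>.08)&(z<.16);print(a,b,m.sum(),(np.median(z[m])*1000).round(1) if m.sum() else 0)
```

```text
[0.62602488 0.23629002 0.19158267] [ 2.47239886e+00  1.93780550e+00 -4.88148446e-04] [ 0.65027537 -0.25787325 -3.40338964] 0.12001162121690846 tool z [-7.20188956e-05 -4.11928552e-04 -9.99999913e-01] y yaw -13.82304641346553
-140 -30 1 139.0
-140 0 346 140.3
-140 30 12 140.1
-110 -30 333 140.1
-110 0 377 140.1
-110 30 438 140.1
-90 -30 334 140.1
-90 0 379 140.1
-90 30 418 140.1
-60 -30 347 140.0
-60 0 374 140.0
-60 30 414 140.0
-30 -30 300 140.0
-30 0 382 139.9
-30 30 406 139.9
30 -30 304 139.7
30 0 374 139.8
30 30 406 139.9
60 -30 341 139.7
60 0 381 139.8
60 30 411 139.8
```

The tray is level and empty, with the gate flush. Floor is at 140 mm, so it needs to go down 129 mm.

Request:
{"method": "move_arm", "body": {
  "deltas": [
    [[0,0,0],[0,0,-0.15],1],
    [[0,0,0],[0,0,-0.35],1],
    [[0,0,0],[0,0,-0.55],1],
    [[0,0,0],[0,0,-0.75],1],
    [[0,0,0],[0,0,-0.9],1],
    [[0,0,0],[0,0,-1],1],
    [[0,0,0],[0,0,-1],1]
  ]
}}

```text
time: 28.22
tool_pos: [0.6254, 0.2372, 0.0904]
tcp_rot: [-2.471, -1.939, 0.003]
wrist_force: [-0.7, 0.2, -4.0]
width: 0.126
```

Request:
{"method": "move_arm", "body": {
  "deltas": [
    [[0,0,0],[0,0,-0.08],1],
    [[0,0,0],[0,0,-0.15],1],
    [[0,0,0],[0,0,-0.2],1],
    [[0,0,0],[0,0,-0.24],1],
    [[0,0,0],[0,0,-0.26],1],
    [[0,0,0],[0,0,-0.27],1],
    [[0,0,0],[0,0,-0.28],1],
    [[0,0,0],[0,0,-0.285],1],
    [[0,0,0],[0,0,-0.285],1],
    [[0,0,0],[0,0,-0.285],1]
  ]
}}

```text
time: 29.48
tool_pos: [0.6261, 0.2374, 0.0632]
tcp_rot: [2.472, 1.939, 0.0]
wrist_force: [-0.4, 0.1, -4.9]
width: 0.122
```

Not quite on the bench yet, as it still carries the load. Next is down by half-millimetres.

Request:
{"method": "move_arm", "body": {
  "deltas": [
    [[0,0,0],[0,0,-0.005],1],
    [[0,0,0],[0,0,-0.01],1],
    [[0,0,0],[0,0,-0.01],1],
    [[0,0,0],[0,0,-0.01],1]
  ]
}}

```text
time: 29.98
tool_pos: [0.6262, 0.2375, 0.0629]
tcp_rot: [2.472, 1.939, 0.0]
wrist_force: [-4.1, -1.2, 4.3]
width: 0.121
```

It's on the bench (+4 N). Now I'll open slowly and then rise.

Request:
{"method": "move_arm", "body": {
  "deltas": [
    [[0,0,0],[0,0,0],0.6],
    [[0,0,0],[0,0,0],0.3],
    [[0,0,0],[0,0,0],0],
    [[0,0,0],[0,0,0],-0.5],
    [[0,0,0],[0,0,0],-1],
    [[0,0,0],[0,0,0],-1],
    [[0,0,0],[0,0,0],-1],
    [[0,0,0],[0,0,0.1],-1],
    [[0,0,0],[0,0,0.3],-1],
    [[0,0,0],[0,0,0.6],-1],
    [[0,0,0],[0,0,1],-1],
    [[0,0,0],[0,0,1],-1]
  ],
  "grip_force": 20
}}

```text
time: 31.48
tool_pos: [0.6299, 0.2388, 0.1693]
tcp_rot: [2.469, 1.937, 0.017]
wrist_force: [0.2, 0.7, 0.7]
width: 0.997
```

Request:
{"method": "move_arm", "body": {
  "deltas": [
    [[0,0,0],[0,-0.2,0.4],-1],
    [[0,0,0],[-0.2,-0.4,0.8],-1],
    [[0,0,0],[-0.4,-0.5,1],-1],
    [[0,0,0],[-0.5,-0.5,1],-1],
    [[0,0,0],[-0.5,-0.5,1],-1],
    [[0,0,0],[-0.5,-0.5,1],-1]
  ]
}}

```text
time: 32.22
tool_pos: [0.5756, 0.1877, 0.2602]
tcp_rot: [-2.47, -1.939, 0.004]
wrist_force: [-0.8, -0.2, -0.5]
width: 0.998
```

```bash
python3 g.py
python3 - <<'E'
from h import *
p,d=read_camera("wrist"); X=pts("wrist",d);z=X[...,2]
near=(abs(X[...,0]-.624)<.09)&(abs(X[...,1]-.237)<.08)
for lo,hi in((.105,.125),(.045,.055)):
    m=near&(z>lo)&(z<hi); print(cv2.minAreaRect((X[m][:,:2]*1000).astype(np.float32)),z[m].mean())
T0=np.load("top.npz");t,dt=read_camera("top");q,_=read_camera("side");Xt=pts("top",dt)
n=(abs(Xt[...,0]-.55)<.15)&(abs(Xt[...,1]+.27)<.15)&(Xt[...,2]>.038)&(Xt[...,2]<.05)
print("dish",cv2.minAreaRect((Xt[n][:,:2]*1000).astype(np.float32)))
cv2.imwrite("pics/end.png",np.vstack([cv2.resize(t[110:250,150:490],(680,280)),np.hstack([cv2.resize(q[120:290,200:420],(362,280)),cv2.resize(p,(318,280))])])[...,::-1])
E
```

```text
[0.57558304 0.18767978 0.26020485] [-0.79593921 -0.1771185  -0.45407881]
-110 78 [10.3 11.3 12.6]
-102 80 [10.  11.5 12.6]
-94 78 [10.3 11.2 12.8]
-86 77 [10.4 11.6 12.8]
-78 74 [ 9.9 11.2 13. ]
-70 80 [10.2 11.5 12.4]
((626.3524780273438, 237.0728302001953), (111.12103271484375, 21.883499145507812), 76.2470474243164) 0.11493405163759998
((627.3402099609375, 237.4762420654297), (107.034423828125, 156.5318145751953), 76.10572052001953) 0.05064302696739006
dish ((543.7142944335938, -268.45330810546875), (205.9873046875, 166.6595458984375), 20.21184539794922)
```

View pics/end.png

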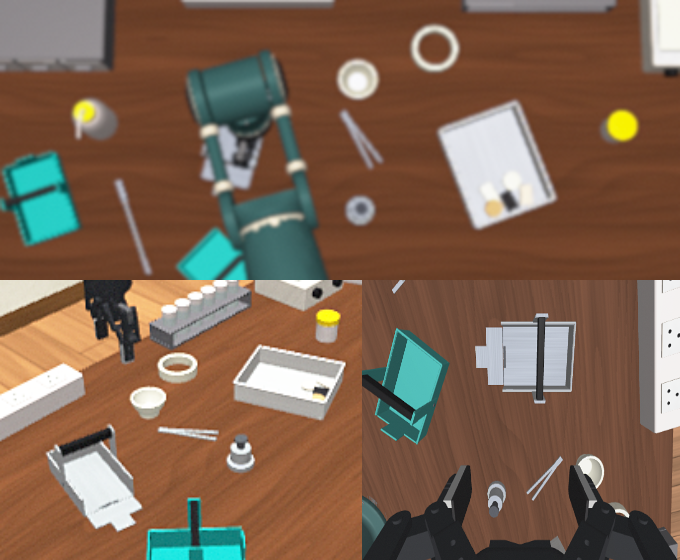

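The final picture shows the tray empty, flat and gate down, with the pieces in the dish near (505,195). The dish and the other things are in place, and the gripper is open and clear.

```bash
python3 -c "
from workcell import order; print(order.finish_job())"
```

```text
the job is handed in; nothing more can be done
None
```

The job is done and handed in at about 32 s of the 72 s allowed. I lowered the gate to its stop with the tray on the bench. Then I lifted the tray by its black bar, tipped it slowly to 25° low over the dish, and all five pieces slid out through the gate end. I stood the tray back in its place with the gate down, let go and moved clear.

**Last checks**
- **Tray:** it stands flat with rims at about 50 mm, within about 3 mm of its starting position. The gate reads about 11.5 mm, level with the floor, so it is fully down.
- **Pieces:** all five were counted in the dish right after tipping, and the tray floor showed nothing left on it.
- **Dish and other things:** the dish is within 1 mm of where it started. The other things in the final picture look unmoved, but I did not measure them.

**What went wrong or disagreed**
- **First gate push missed:** the depth images put the real fingertips about 30 mm short of the reported TCP, so the closed fingers passed over the tab without moving it. I allowed for this offset in every later move.
- **Pressing the gate down:** the last press reached about 9 N and seemed to tip the tray very slightly. It settled flat again with the pieces still in it.

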